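Empty the casting mould and set its core bars

TASK

Get the plaster mould ready for the next pour: first lift every casting out of its cavity and lay it in the drying tray. Then feed the two core bars endwise, one through each guide tube and along the lane behind it, until each is fully home against the mould's end wall. Last, turn the mould's clamp knob clockwise as far as it goes. Leave the jar, the tin and the paint tube where they are.

Things in the scene. Friction and masses are not known exactly. Their poses are not given: they have to be found in the camera images.
- mould: Plywood casting mould, fixed: block 132 (its x) by 162 (its y) by 56 mm high, origin under its centre. Two lanes along y, at x = -35 and +35 mm, each with two open cavities 46 x 66 mm (centres y = -38, +38 mm), floor 28 mm above the bench. The walls at y = 0 and at the tube end have 26 mm slots down to this floor; the end wall (inner face y = -71 mm) is plain: the bars' stop.
- tray: Drying tray, fixed: a shallow bare-steel open tray 220 mm (its x) by 190 mm (its y), rim 18 mm high, wall and floor 4 to 5 mm; origin at the centre of its underside. Room for four castings in two rows of two.
- tube0_mouth (a point): Centre of the outer mouth of lane 0's guide tube, 36 mm above the bench. Aluminium tube, square 16 mm bore, along the mould's y from y = 81 to 161 mm (this mouth), the last 12 mm flared to 27 mm; outer top 48 mm high (flare 52), bore floor level with the cavity floors. Axes as the mould's: bars go in along -y.
- lane0_home (a point): Point on lane 0's axis, 36 mm above the bench: a bar's centre is here when the bar is fully home, its front end against the end wall; its last 58 mm then still stand out of the tube's mouth. A bar in place may lie 2 mm lower. Axes as the mould's.
- tube1_mouth (a point): Centre of the outer mouth of lane 1's guide tube, 36 mm above the bench. Aluminium tube, square 16 mm bore, along the mould's y from y = 81 to 161 mm (this mouth), the last 12 mm flared to 27 mm; outer top 48 mm high (flare 52), bore floor level with the cavity floors. Axes as the mould's: bars go in along -y.
- lane1_home (a point): Point on lane 1's axis, 36 mm above the bench: a bar's centre is here when the bar is fully home, its front end against the end wall; its last 58 mm then still stand out of the tube's mouth. A bar in place may lie 2 mm lower. Axes as the mould's.
- bar0: Core bar: plain square dark steel bar 12 x 12 x 290 mm, about 0.12 kg, both ends alike, lying on the bench at the start; origin at its centre, its x along its length. Either bar suits either tube, either end first.
- bar1: Core bar: plain square dark steel bar 12 x 12 x 290 mm, about 0.12 kg, both ends alike, lying on the bench at the start; origin at its centre, its x along its length. Either bar suits either tube, either end first.
- cast0: Plaster casting, about 0.11 kg: inverted channel 42 (its x) by 60 (its y) by 28 mm high, a 16 x 16 mm groove along y underneath; on top a pouring sprue 16 (x) by 30 mm (y), from 28 to 58 mm up; origin under its centre. It starts loose in a mould cavity, only the sprue above the mould. Two to four of the four are present, the rest None.
- cast1: Plaster casting, about 0.11 kg: inverted channel 42 (its x) by 60 (its y) by 28 mm high, a 16 x 16 mm groove along y underneath; on top a pouring sprue 16 (x) by 30 mm (y), from 28 to 58 mm up; origin under its centre. It starts loose in a mould cavity, only the sprue above the mould. Two to four of the four are present, the rest None.
- cast2: Plaster casting, about 0.11 kg: inverted channel 42 (its x) by 60 (its y) by 28 mm high, a 16 x 16 mm groove along y underneath; on top a pouring sprue 16 (x) by 30 mm (y), from 28 to 58 mm up; origin under its centre. It starts loose in a mould cavity, only the sprue above the mould. Two to four of the four are present, the rest None.
- cast3: Plaster casting, about 0.11 kg: inverted channel 42 (its x) by 60 (its y) by 28 mm high, a 16 x 16 mm groove along y underneath; on top a pouring sprue 16 (x) by 30 mm (y), from 28 to 58 mm up; origin under its centre. It starts loose in a mould cavity, only the sprue above the mould. Two to four of the four are present, the rest None.
- jar: Bystander: a closed black paint jar with a white cap, 72 mm across, 100 mm high; origin under its centre.
- tin: Bystander: an open metal brush-washing tin 100 x 140 x 75 mm; origin under its centre.
- paint_tube: Bystander: a white paint tube lying on the bench, 26 mm thick, about 110 mm long; origin at its tail end on the bench.
- lock (a joint): Turn of the clamp knob, rad: 0 open, 1.4 at its stop (clamped); grows clockwise seen from above; starts between 0 and 0.35 and stays where it is left, a light 0.03 N m of friction.
- lock_grip (a point): On the clamp knob's vertical axis, 81 mm above the bench, at the mould's y = -118 mm: the height to grip. Black knob: a round foot 44 mm across and on it a bar grip 42 mm long, 14 mm wide, 56 to 88 mm above the bench. The point's x runs along the bar grip and turns with it. It stands on a shelf 74 mm deep outside the end wall.
There are look-alikes about, which are no part of the job. Leave any turquoise look-alike of the cast2 alone. Leave any blue look-alike of the cast1 alone.

How it is judged:
By the outcome, as a careful person would: the job done as asked, in the order asked, and still so for the second after the job is handed in, with the robot touching nothing.
Of cast0, cast1, cast2, cast3 only 2 to 4 are there at a start; the rules pass over those that are not, and their reading is None.
At some moment in a run one of bar0, bar1 may be knocked a few centimetres aside while the robot is not near it.
Once in a run the grip may slacken for a moment while it holds something.
It also fails if it takes over 210 s, if anything falls off the work surface, if the arm or the gripper's body presses on something with over 40 N, if the wrist force passes 120 N, or if a joint passes its speed limit or range.

ROBOT

A 6-joint arm with a two-finger parallel gripper is mounted at the origin on the work surface. World frame = base frame: x ahead of the robot, y to its left, z up, the work surface at z = 0. Lengths are in mm, angles in degrees, forces in N, time in s.
With the tool pointing down it reaches from about 300 to 850 mm from the base axis. Payload 4.2 kg.
Tool frame: the origin (TCP) lies between the finger pads; the fingertips stand 22 mm ahead of it and the grasp point (between the pads) lies 3 mm ahead of it; z points along the fingers, y is the direction in which the jaws open and shut (so a half turn about z gives the same grasp; the last joint's range is limited). The gripper opens to 91 mm and grips with 3 to 60 N. Pads are 32 mm wide; open, the fingers measure 118 mm over their backs; the gripper's body (76 mm by 178 mm) begins 60 mm behind the grasp point.
Start: joints at [-64.515, 18.312, 89.639, -0, 72.044, -1.146], TCP at [257.745, -514.012, 235.976] pointing down, gripper open.
Joint ranges: [-177.97, 177.97], [-48.28, 115.42], [12.27, 149.76], [-77.06, 257.06], [2.81, 150.46], [-146.56, 146.56]. Speed limits (degrees/s): [147.25, 147.25, 180, 180, 180, 180].

INTERFACE

Orientations are given as [roll, pitch, yaw] about the fixed x, y, z axes, in that order (R = Rz(yaw) Ry(pitch) Rx(roll)).
In Python, from workcell import * gives the robot as it stands.
- The arm moves only by the shell command python3 -m jog 'ROWS' [OPENING] [FORCE]. ROWS is text: rows parted by semicolons, each of 6 numbers parted by spaces: the shift along the tool's x, y, z in units of 0.5 m (1.0 is 0.5 m), then the turn, a rotation vector about the tool's x, y, z in units of pi/2 rad (1.0 is pi/2 rad). A call has 1 to 20 rows; each row is the pose to reach, as a shift and turn from the pose measured when the call began, along the tool's axes at that moment; what a row does not reach only later rows make up. A row lasts 1/12 s, in which the tool goes at most 41.7 mm and 7.16 degrees, less where a joint would pass 70% of its speed; a pose out of reach is approached as far as the arm can. A call with a number of a shift or a turn outside -1 to 1 is refused whole. A call with a gripper value outside its range is refused whole. OPENING is the opening, from -1 (shut) to 1 (fully open), set as the call begins (- or left out, the last holds). The fingers move at their own pace and stop on an object; FORCE is the grip in N (left out, the last holds). Time passes only in rows, so rows that repeat a pose let the fingers close. It gives the time, the measured TCP pose, the force and the opening at its end, in the units of the state.
- state(): the state, without advancing time (a new reading comes with each control period).
- grab_frame(name): name is "side" or "top"; returns the picture (384x512x3 uint8, red, green, blue); there is no depth.
- calibration(name): a dict with "mtx" (3x3 intrinsics, pixels), "rvec" (rotation vector, rad) and "tvec" (3), from world to camera coordinates, as OpenCV has them. Camera axes: x right, y down, z forward; pixel columns grow to the right and rows downward; lengths in mm; the calibration is good to about 2 mm. A picture is of the moment at which its call begins. calibration takes no time and is no camera call.
- job_done(): hands the job in, once; it reports no verdict.
Trained networks look in the newest picture that a camera, given by its name, has taken for a name from the list of things; names that differ only in an ending like _2 or _b are one class to them, and where a whole thing is asked for, a point or a joint stands for the part that bears it (a point fixed in the world has none). Each returns a list of dicts, best first, with "confidence" (0 to 1); they miss things now and then, are a little off and sometimes report something else, mostly with a low value. They report only what shows in the picture. A call takes as long as a camera call. They do not tell look-alikes from the thing itself.
- spot_in(query, camera): "rect" ([left, top, right, bottom] in pixels, round what is visible of it).
- tip_of(query, camera): "location" ([column, row] in pixels: a listed point, or the origin of a listed thing).
The state is a dict: "time_s": time; "qpos": joint angles; "qvel": joint speeds; "effort": joint torques, N m; "ee_pos": TCP position; "ee_rot": TCP orientation; "force": force on the tool from outside, world axes, zero at the start; "torque": the same for the moment, N m; "gripper_width": finger opening in mm.
Only numpy, scipy, OpenCV 4.12 (cv2) and the standard library are available. Lean on these libraries where they do the work, as an engineer would, in place of code of your own. Each camera call takes 0.05 s, during which the arm holds its last target. There are 200 camera calls.

## Working session

There is one attempt and no reset: what is moved stays moved. The work goes in short steps, Python scripts to look and compute and a shell command to move; the robot and the scene stay as the last step left them, time stands still between calls to the robot, and variables do not carry over. Pictures are saved under pics/ and viewed, about 12 in all and at most 16, crops included, and the job is handed in when it is done.

```bash
ls; mkdir -p pics; python3 - <<'E'
from workcell import *
import cv2,numpy as np
print(state())
for c in("top","side"):
    im=grab_frame(c); cv2.imwrite(f"pics/{c}0.png",cv2.resize(im[:,:,::-1],(800,600),interpolation=cv2.INTER_CUBIC))
    k=calibration(c); print(c,k)
    for n in ["mould","tray","tube0_mouth","tube1_mouth","lane0_home","lane1_home","bar0","cast0","cast1","cast2","cast3","jar","tin","paint_tube","lock_grip"]:
        print(n,[(np.round(d["location"]).tolist(),round(d["confidence"],2)) for d in tip_of(n,c)][:6])
print(state()["time_s"])
E
```

```text
pics
{'time_s': 0.0, 'qpos': array([-6.45147284e+01,  1.83510597e+01,  8.97085908e+01, -2.90313053e-03,
        7.20438326e+01, -1.14558782e+00]), 'qvel': array([-0.00118027, -0.01852711, -0.00556712,  0.06208336,  0.07382211,
       -0.02436434]), 'effort': array([-2.53679991e-04, -4.12462342e+01, -2.31975156e+01,  7.27253943e-02,
        4.56461823e-02, -1.55675216e-04]), 'ee_pos': array([ 257.51917105, -513.56582892,  235.11128039]), 'ee_rot': array([-1.79896482e+02,  6.90623281e-04,  2.66317575e+01]), 'force': array([ 0.39165488, -0.54297034, -0.00159378]), 'torque': array([-0.02519271,  0.00453857,  0.01330356]), 'gripper_width': 91.35090989783248}
top {'mtx': array([[415.38194118,   0.        , 249.36075177],
       [  0.        , 415.38194118, 198.94955801],
       [  0.        ,   0.        ,   1.        ]]), 'rvec': array([ 2.14598168, -2.18252727,  0.08065771]), 'tvec': array([ 25.02665057, 539.88483886, 984.74202374])}
mould [([244.0, 208.0], 0.86)]
tray [([398.0, 224.0], 0.95)]
tube0_mouth [([176.0, 234.0], 0.8)]
tube1_mouth [([175.0, 208.0], 0.66)]
lane0_home [([216.0, 2
[... 1034 characters left out ...]
mouth [([236.0, 252.0], 0.96)]
lane0_home [([268.0, 232.0], 0.65)]
lane1_home [([245.0, 228.0], 0.87)]
bar0 [([224.0, 324.0], 0.81), ([177.0, 244.0], 0.61)]
cast0 [([273.0, 223.0], 0.86), ([320.0, 211.0], 0.78), ([250.0, 201.0], 0.77), ([266.0, 176.0], 0.21)]
cast1 [([273.0, 223.0], 0.86), ([320.0, 211.0], 0.78), ([250.0, 201.0], 0.77), ([266.0, 176.0], 0.21)]
cast2 [([273.0, 223.0], 0.86), ([320.0, 211.0], 0.78), ([250.0, 201.0], 0.77), ([266.0, 176.0], 0.21)]
cast3 [([273.0, 223.0], 0.86), ([320.0, 211.0], 0.78), ([250.0, 201.0], 0.77), ([266.0, 176.0], 0.21)]
jar [([204.0, 182.0], 0.82)]
tin [([218.0, 156.0], 0.8)]
paint_tube [([347.0, 183.0], 0.52)]
lock_grip [([264.0, 174.0], 0.59)]
1.6
```

View pics/top0.png

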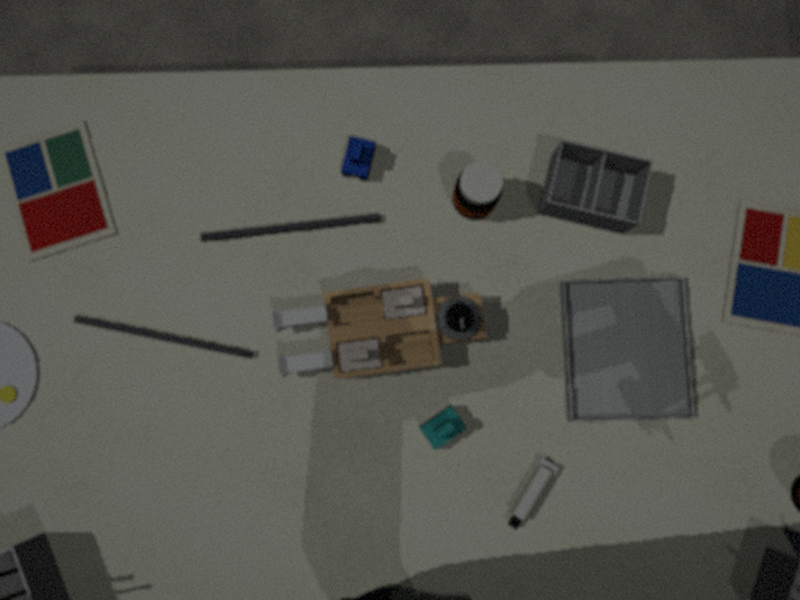

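View pics/side0.png

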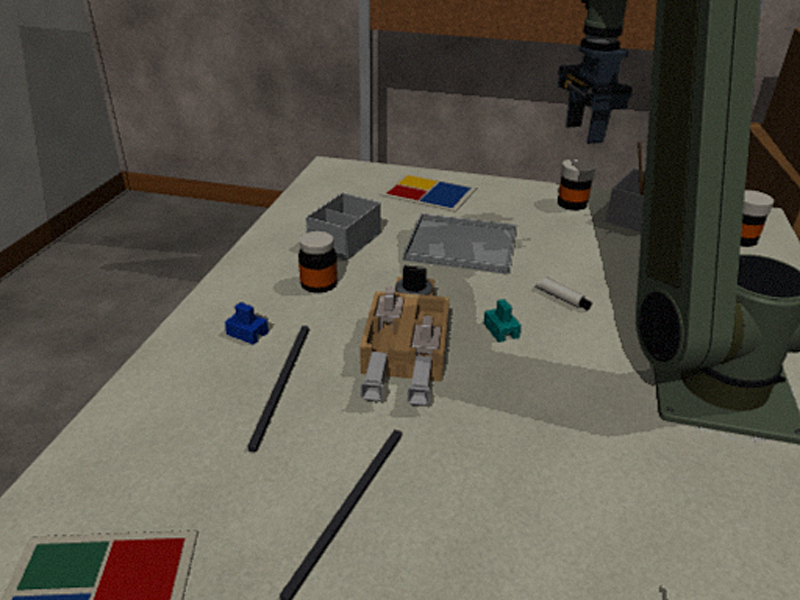

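The top view (800 px) shows the mould at (385,330), tubes to its left and the knob at (460,315). White castings are at (405,303) and (360,353), and the other two cavities are empty. The bars are at (290,228) and (165,335), the tray at (628,350), and the blue and turquoise look-alikes stand loose on the bench.

```bash
cat > h.py <<'E'
from workcell import *
import cv2,numpy as np
from scipy.optimize import least_squares
from scipy.spatial.transform import Rotation as R
K={c:calibration(c) for c in("top","side")}
def proj(c,P):
    k=K[c]; return cv2.projectPoints(np.array(P,float).reshape(-1,1,3),k["rvec"],k["tvec"],k["mtx"],None)[0].reshape(-1,2)
def ray(c,uv,z):
    k=K[c]; M=cv2.Rodrigues(k["rvec"])[0]; o=-M.T@k["tvec"]
    uv=np.array(uv,float).reshape(-1,2); d=np.c_[uv,np.ones(len(uv))]@np.linalg.inv(k["mtx"]).T@M
    return o+d*((z-o[2])/d[:,2])[:,None]
def w(p,L):
    a=np.radians(p[2]);c,s=np.cos(a),np.sin(a);L=np.array(L,float).reshape(-1,3)
    return np.c_[p[0]+c*L[:,0]-s*L[:,1],p[1]+s*L[:,0]+c*L[:,1],L[:,2]]
def box(x0,x1,y0,y1,z0,z1):
    for z in(z0,z1):
        q=[(x0,y0,z),(x1,y0,z),(x1,y1,z),(x0,y1,z)]
        yield q+q[:1]
def bar(c,im,lo,hi,z=12):
    "dark bar in a pixel window -> centre xy, yaw, length on plane z"
    g=im.max(2).astype(int); m=np.zeros(g.shape,np.uint8)
    m[lo[1]:hi[1],lo[0]:hi[0]]=(g[lo[1]:hi[1],lo[0]:hi[0]]<75)
    n,l,s,_=cv2.connectedComponentsWithStats(m); j=1+s[1:,4].argmax()
    y,x=np.nonzero(l==j); P=ray(c,np.c_[x,y],z)[:,:2]
    (cx,cy),(a,b),t=cv2.minAreaRect(P.astype(np.float32))
    mu=P.mean(0);v=np.linalg.svd(P-mu,full_matrices=False)[2][0]; pr=(P-mu)@v
    mid=mu+v*(pr.max()+pr.min())/2
    return mid.round(1),round(np.degrees(np.arctan2(v[1],v[0]))%180,2),np.ptp(pr).round(1),s[j,4]
def to(pos,yaw,tilt=None):
    "jog shift/turn to reach TCP pos, tool down at yaw"
    s=state(); M=R.from_euler('xyz',s["ee_rot"],degrees=True); T=R.from_euler('xyz',[180,0,yaw],degrees=True)
    d=M.inv().apply(np.array(pos)-s["ee_pos"])/500; r=(M.inv()*T).as_rotvec()/(np.pi/2)
    n=max(np.linalg.norm(d)*500/41.7,np.linalg.norm(r)*90/7.16)
    return np.round(np.r_[d,r],4).tolist(),"rows>=%.1f"%n
E
python3 - <<'E'
from h import *
obs={"top":[((0,0,0),244,208),((-35,161,36),176,234),((35,161,36),175,208),((-35,74,36),216,230),((35,74,36),213,200),((0,-118,81),294,200)],
"side":[((0,0,0),262,220),((-35,161,36),271,257),((35,161,36),236,252),((-35,74,36),268,232),((35,74,36),245,228),((0,-118,81),264,174)]}
def f(p,cs=("top","side")): return np.concatenate([(proj(c,w(p,[o[0] for o in obs[c]]))-[o[1:] for o in obs[c]]).ravel() for c in cs])
for cs in (("top",),("side",),("top","side")):
    r=least_squares(lambda p:f(p,cs),[520,20,0],loss="soft_l1",x_scale=[10,10,1]); print(cs,r.x.round(1),np.abs(r.fun).max().round(1))
p=r.x
im=grab_frame("top"); 
print("bars",bar("top",im,(120,130),(255,160)),bar("top",im,(40,195),(172,235)))
print("castings",ray("top",[(259,195),(232,227)],28).round(1).tolist(), "model",w(p,[(35,-38,28),(-35,38,28)]).round(1).tolist())
print("tray top",ray("top",(398,224),0).round(1),"side",ray("side",(296,155),0).round(1))
print("knob",ray("top",(294,200),81).round(1), w(p,(0,-118,81)).round(1))
# tray by corners from view
print("tray rim",ray("top",np.array([(567,281),(689,279),(697,416),(572,420)])*.64,18)[:,:2].round(1).tolist())
print("block",ray("top",np.array([(328,292),(431,279),(441,367),(335,377)])*.64,56)[:,:2].round(1).tolist())
S=4;o=np.array([165,165]);v=cv2.resize(im[165:265,165:330,::-1],None,fx=S,fy=S,interpolation=cv2.INTER_CUBIC)
for b in [(-66,66,-81,81,0,56),(-56,-14,8,68,28,56),(14,56,-68,-8,28,56),(27,43,-53,-23,56,86),(-43,-27,23,53,56,86),(-43,-27,81,161,28,48),(27,43,81,161,28,48),(-21,21,-125,-111,56,88)]:
    for q in box(*b): cv2.polylines(v,[np.int32((proj("top",w(p,q))-o+.5)*S)],0,(0,0,255) if q[0][2]<50 else (0,255,0),1)
cv2.imwrite("pics/ov1.png",v)
E
```

```text
('top',) [513.9  29.8   8.4] 3.7
('side',) [510.1  31.1   7.7] 3.8
('top', 'side') [512.8  30.1   8. ] 3.4
bars (array([679.4, 171.6]), np.float64(95.34), np.float64(295.0), np.int32(697)) (array([507.9, 373.4]), np.float64(77.55), np.float64(298.2), np.int32(654))
castings [[549.2, -7.7, 28.0], [472.8, 58.8, 28.0]] model [[552.7, -2.7, 28.0], [472.8, 62.8, 28.0]]
tray top [[ 474.2 -348.6    0. ]] side [[ 476.7 -366.6    0. ]]
knob [[530.8 -87.4  81. ]] [[529.3 -86.8  81. ]]
tray rim [[583.0, -262.5], [582.5, -452.1], [371.0, -451.8], [367.7, -261.3]]
block [[567.7, 108.3], [584.7, -48.1], [451.7, -60.1], [439.4, 98.7]]
```

View pics/ov1.png

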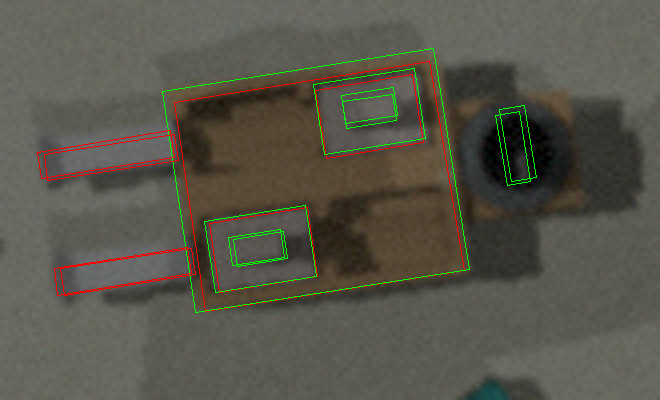

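```bash
python3 - <<'E'
from h import *
from scipy.optimize import minimize
M={};DC={};ims={}
for c in("top","side"):
    im=grab_frame(c);ims[c]=im; b=cv2.GaussianBlur(im,(0,0),1).astype(int); m=((b[:,:,0]-b[:,:,2])>0.30*b[:,:,0])
    box_=np.zeros(m.shape,bool)
    if c=="top": box_[172:250,200:325]=1
    else: box_[165:245,228:292]=1
    m=(m&box_).astype(np.uint8); n,l,s,_=cv2.connectedComponentsWithStats(m); m=(l==1+s[1:,4].argmax()).astype(np.uint8); M[c]=m; print(c,m.sum())
S=8
def corners(b): return [pt for q in box(*b) for pt in q[:4]]
def sil(c,p):
    a=np.zeros((384*4,512*4),np.uint8)
    for b in[(-66,66,-81,81,0,56),(-37,37,-155,-81,0,p[3])]:
        h=cv2.convexHull(np.float32((proj(c,w(p,corners(b)))+.5)*4)); cv2.fillConvexPoly(a,np.int32(h*16),255,shift=4)
    return cv2.resize(a,(512,384),interpolation=cv2.INTER_AREA)/255.
F={}
for c in M:
    h=cv2.morphologyEx(M[c],cv2.MORPH_CLOSE,np.ones((25,25)))
    F[c]=h
def cost(p,cs): 
    t=0
    for c in cs:
        t+=np.abs(sil(c,p)-F[c]).sum()
    return t
for cs in(("top",),("side",),("top","side")):
    best=None
    for y0 in(3,5,7,9):
        r=minimize(cost,[514,30,y0,45],args=(cs,),method="Nelder-Mead",options=dict(initial_simplex=[[514,30,y0,45],[520,30,y0,45],[514,36,y0,45],[514,30,y0+2,45],[514,30,y0,35]]))
        if best is None or r.fun<best.fun: best=r
    print(cs,best.x.round(2),round(best.fun,1))
p=best.x
outs=[]
for c,(x0,y0,x1,y1) in {"top":(165,165,330,265),"side":(215,160,315,265)}.items():
    S=4;o=np.array([x0,y0]);v=cv2.resize(ims[c][y0:y1,x0:x1,::-1],None,fx=S,fy=S,interpolation=cv2.INTER_CUBIC)
    v=cv2.convertScaleAbs(v,alpha=1.5)
    for b in [(-66,66,-81,81,0,56),(-58,-12,5,71,56,56),(12,58,-71,-5,56,56),(27,43,-53,-23,56,86),(-43,-27,23,53,56,86),(-43,-27,81,161,28,48),(27,43,81,161,28,48)]:
        for q in box(*b): cv2.polylines(v,[np.int32((proj(c,w(p,q))-o+.5)*S)],0,(0,0,255) if q[0][2]<50 else (0,255,0),1)
    outs.append(v)
H=max(o.shape[0] for o in outs); v=np.hstack([cv2.copyMakeBorder(o,0,H-o.shape[0],0,0,0) for o in outs]); cv2.imwrite("pics/ov2.png",cv2.resize(v,None,fx=.75,fy=.75,interpolation=cv2.INTER_AREA))
E
```

```text
top 2707
side 1870
('top',) [512.28  27.38   7.33  -0.56] 829.8
('side',) [513.22  23.77   6.14  10.71] 83.2
('top', 'side') [512.83  26.37   6.43  11.69] 976.8
```

View pics/ov2.png

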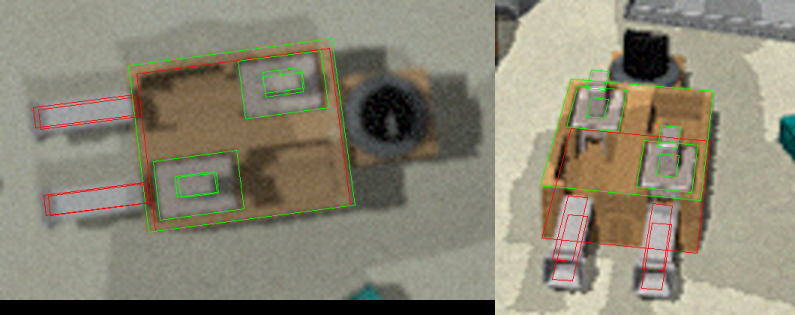

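```bash
python3 - <<'E'
from h import *
p=(512.8,26,6.4)
for n,L in dict(A=(35,-38,0),B=(-35,38,0),m0=(-35,161,0),m1=(35,161,0),knob=(0,-118,0)).items(): print(n,w(p,L).round(1))
print(to([*w(p,(35,-38,0))[0,:2],180],96.4))
E
```

```text
A [[551.8  -7.9   0. ]]
B [[473.8  59.9   0. ]]
m0 [[460.1 182.1   0. ]]
m1 [[529.6 189.9   0. ]]
knob [[526.  -91.3   0. ]]
([0.9795, -0.6413, 0.1119, 0.0001, 0.0, -0.7752], 'rows>=14.1')
```

```bash
python3 -m jog '.9795 -.6413 .1119 0 0 -.7752;.9795 -.6413 .1119 0 0 -.7752;.9795 -.6413 .1119 0 0 -.7752;.9795 -.6413 .1119 0 0 -.7752;.9795 -.6413 .1119 0 0 -.7752;.9795 -.6413 .1119 0 0 -.7752;.9795 -.6413 .1119 0 0 -.7752;.9795 -.6413 .1119 0 0 -.7752;.9795 -.6413 .1119 0 0 -.7752;.9795 -.6413 .1119 0 0 -.7752;.9795 -.6413 .1119 0 0 -.7752;.9795 -.6413 .1119 0 0 -.7752;.9795 -.6413 .1119 0 0 -.7752;.9795 -.6413 .1119 0 0 -.7752;.9795 -.6413 .1119 0 0 -.7752;.9795 -.6413 .1119 0 0 -.7752;.9795 -.6413 .1119 0 0 -.7752;.9795 -.6413 .1119 0 0 -.7752;.9795 -.6413 .1119 0 0 -.7752;.9795 -.6413 .1119 0 0 -.7752' 0.1 30
python3 - <<'E'
from h import *
s=state();print(s["ee_pos"],s["ee_rot"]);print(to([551.8,-7.9,84],96.4))
im=grab_frame("side");v=cv2.resize(im[100:270,190:350,::-1],None,fx=3.5,fy=3.5,interpolation=cv2.INTER_CUBIC);cv2.imwrite("pics/s1.png",v)
E
```

```text
time_s: 3.42
ee_pos: [551.3, -9.1, 180.3]
ee_rot: [180.0, 0.0, 96.3]
force: [0.2, -0.5, -0.5]
gripper_width: 50.1
[551.33841504  -9.14541458 180.33450057] [1.79984160e+02 1.68874996e-02 9.62874739e+01]
([0.0024, 0.0011, 0.1927, 0.0002, 0.0002, -0.0013], 'rows>=2.3')
```

View pics/s1.png

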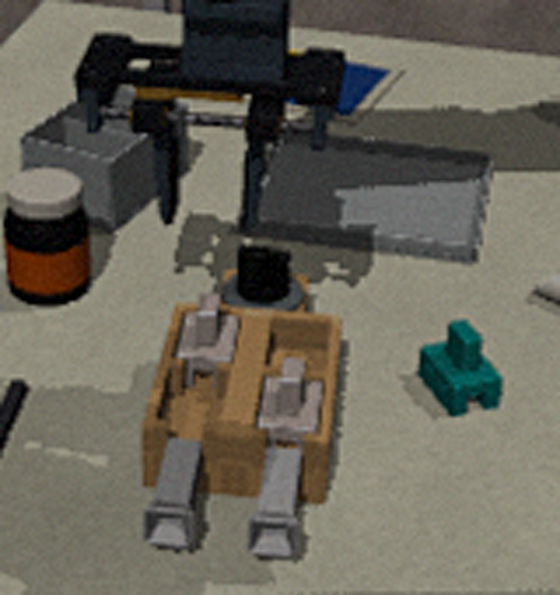

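The open fingers, at (168,215) and (252,225), straddle the sprue at (208,315) as intended. Next I descend and grip.

```bash
python3 -m jog '.0024 .0011 .08 0 0 0;.0024 .0011 .14 0 0 0;.0024 .0011 .17 0 0 0;.0024 .0011 .195 0 0 0;.0024 .0011 .195 0 0 0;.0024 .0011 .195 0 0 0' ; python3 -m jog '0 0 0 0 0 0;0 0 0 0 0 0;0 0 0 0 0 0;0 0 0 0 0 0;0 0 0 0 0 0;0 0 0 0 0 0;0 0 0 0 0 0;0 0 0 0 0 0' -1 30;  python3 -m jog '0 0 -.04 0 0 0;0 0 -.1 0 0 0;0 0 -.18 0 0 0;0 0 -.22 0 0 0;0 0 -.22 0 0 0;0 0 -.22 0 0 0'
python3 -c "
from h import *
print(to([515,-300,190],90),to([515,-300,62],90))"
```

```text
time_s: 3.97
ee_pos: [551.6, -8.3, 82.7]
ee_rot: [-180.0, 0.0, 96.2]
force: [-0.3, 0.2, 1.0]
gripper_width: 50.3
time_s: 4.63
ee_pos: [551.7, -8.3, 83.1]
ee_rot: [-180.0, 0.0, 96.2]
force: [-0.5, -0.4, 3.0]
gripper_width: 15.6
time_s: 5.13
ee_pos: [552.0, -8.3, 193.6]
ee_rot: [179.9, 0.0, 96.2]
force: [-0.5, -0.0, -2.0]
gripper_width: 15.7
([-0.572, -0.137, 0.0073, 0.001, 0.0002, 0.0694], 'rows>=7.1') ([-0.5719, -0.1374, 0.2633, 0.001, 0.0002, 0.0694], 'rows>=7.7')
```

```bash
python3 -m jog '-.592 -.117 .007 0 0 .0694;-.592 -.117 .007 0 0 .0694;-.592 -.117 .007 0 0 .0694;-.592 -.117 .007 0 0 .0694;-.592 -.117 .007 0 0 .0694;-.592 -.117 .007 0 0 .0694;-.592 -.117 .007 0 0 .0694;-.592 -.117 .007 0 0 .0694;-.592 -.117 .007 0 0 .0694;-.592 -.117 .007 0 0 .0694;-.592 -.117 .007 0 0 .0694;-.592 -.117 .007 0 0 .0694' - 40
python3 - <<'E'
from h import *
s=state();print(s["ee_pos"],s["gripper_width"])
im=grab_frame("side");v=cv2.resize(im[60:200,220:380,::-1],None,fx=4,fy=4,interpolation=cv2.INTER_CUBIC);cv2.imwrite("pics/s2.png",v)
E
```

```text
time_s: 6.13
ee_pos: [526.1, -307.0, 189.5]
ee_rot: [180.0, -0.1, 90.1]
force: [-0.4, 0.7, -1.1]
gripper_width: 15.8
[ 526.05351284 -307.02555395  189.52386143] 15.77072012699511
```

View pics/s2.png

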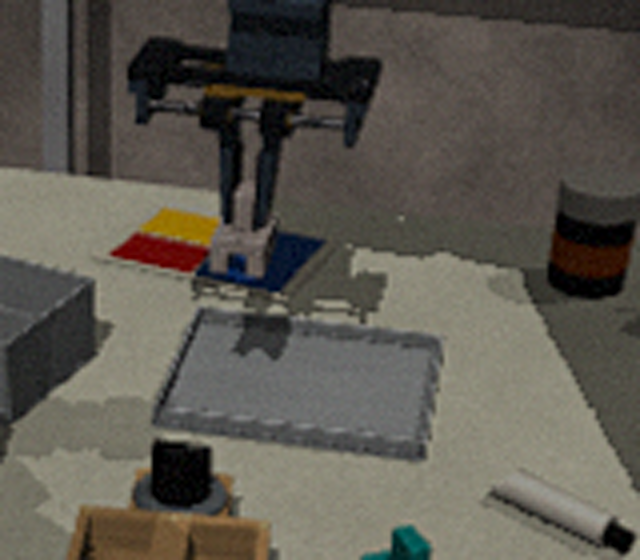

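The casting hangs upright in the jaws at (242,250), and its shadow falls inside the tray. I'll lower it now.

```bash
python3 -m jog '0 0 .08 0 0 0;0 0 .16 0 0 0;0 0 .22 0 0 0;0 0 .24 0 0 0;0 0 .25 0 0 0;0 0 .254 0 0 0;0 0 .257 0 0 0;0 0 .257 0 0 0;0 0 .257 0 0 0'; python3 -m jog '0 0 0 0 0 0;0 0 0 0 0 0;0 0 0 0 0 0;0 0 0 0 0 0' 0;  python3 -m jog '0 0 -.08 0 0 0;0 0 -.16 0 0 0;0 0 -.24 0 0 0;0 0 -.26 0 0 0;0 0 -.26 0 0 0;0 0 -.26 0 0 0'
python3 -c "
from h import *
print(to([473.8,59.9,180],96.4))"
```

```text
time_s: 6.93
ee_pos: [527.3, -307.6, 63.1]
ee_rot: [179.8, 0.1, 90.1]
force: [0.0, 0.3, -1.5]
gripper_width: 15.8
time_s: 7.27
ee_pos: [527.5, -307.8, 63.6]
ee_rot: [179.7, 0.1, 90.1]
force: [-0.0, 0.7, -0.3]
gripper_width: 39.4
time_s: 7.77
ee_pos: [526.6, -307.4, 193.5]
ee_rot: [179.7, 0.1, 90.1]
force: [-0.5, 0.7, -0.3]
gripper_width: 45.6
([0.7349, -0.1043, 0.0252, 0.0029, 0.0013, -0.0699], 'rows>=8.9')
```

```bash
python3 -m jog '.735 -.1043 .02 .003 .001 -.07;.735 -.1043 .02 .003 .001 -.07;.735 -.1043 .02 .003 .001 -.07;.735 -.1043 .02 .003 .001 -.07;.735 -.1043 .02 .003 .001 -.07;.735 -.1043 .02 .003 .001 -.07;.735 -.1043 .02 .003 .001 -.07;.735 -.1043 .02 .003 .001 -.07;.735 -.1043 .02 .003 .001 -.07;.735 -.1043 .02 .003 .001 -.07;.735 -.1043 .02 .003 .001 -.07;.735 -.1043 .02 .003 .001 -.07;.735 -.1043 .02 .003 .001 -.07;.735 -.1043 .02 .003 .001 -.07;.735 -.1043 .02 .003 .001 -.07' .1
python3 - <<'E'
from h import *
print(to([473.8,59.9,82],96.4))
im=grab_frame("side");im2=grab_frame("top");a=cv2.resize(im[100:270,200:340,::-1],None,fx=3,fy=3,interpolation=cv2.INTER_CUBIC);b=cv2.resize(im2[150:320,340:460,::-1],None,fx=3,fy=3,interpolation=cv2.INTER_CUBIC);cv2.imwrite("pics/s3.png",np.hstack([a,b]))
E
```

```text
time_s: 9.02
ee_pos: [473.9, 58.7, 182.3]
ee_rot: [-180.0, 0.0, 96.3]
force: [0.4, -0.5, -0.6]
gripper_width: 50.0
([0.0026, 0.0002, 0.2006, -0.0005, 0.0004, -0.0013], 'rows>=2.4')
```

View pics/s3.png

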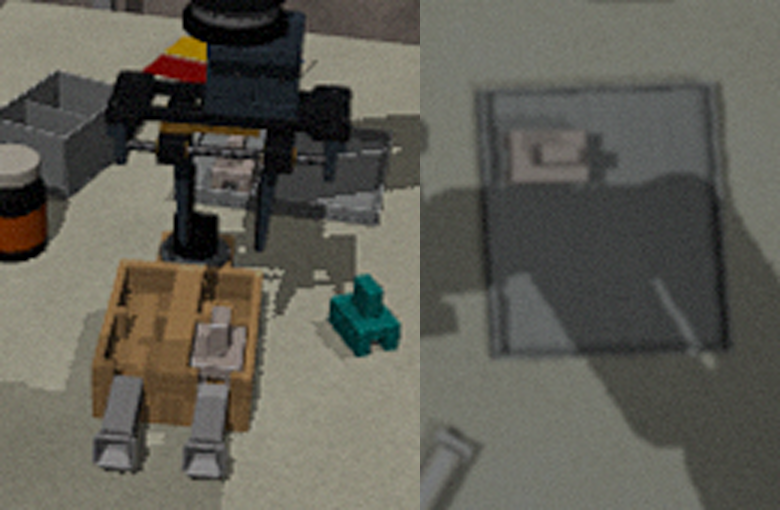

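Casting 1 lies flat in the tray, at (550,155) in the right-hand panel. Its cavity is empty, and the jaws are centred over the second sprue at (220,325).

```bash
python3 -m jog '.0024 .0 .08 0 0 0;.0024 .0 .14 0 0 0;.0024 .0 .18 0 0 0;.0024 .0 .2 0 0 0;.0024 .0 .2 0 0 0;.0024 .0 .2 0 0 0' ; python3 -m jog '0 0 0 0 0 0;0 0 0 0 0 0;0 0 0 0 0 0;0 0 0 0 0 0;0 0 0 0 0 0;0 0 0 0 0 0;0 0 0 0 0 0;0 0 0 0 0 0' -1 40;  python3 -m jog '0 0 -.04 0 0 0;0 0 -.1 0 0 0;0 0 -.18 0 0 0;0 0 -.22 0 0 0;0 0 -.22 0 0 0;0 0 -.22 0 0 0'
python3 -c "
from h import *
print(to([430,-307,190],90))"
```

```text
time_s: 9.62
ee_pos: [473.9, 59.8, 82.4]
ee_rot: [-179.9, 0.0, 96.3]
force: [0.2, 0.9, 0.2]
gripper_width: 49.8
time_s: 10.28
ee_pos: [473.7, 59.8, 82.7]
ee_rot: [-179.9, 0.0, 96.3]
force: [-2.1, -0.5, 4.2]
gripper_width: 15.9
time_s: 10.78
ee_pos: [474.2, 59.9, 193.2]
ee_rot: [179.9, 0.0, 96.3]
force: [-0.1, 0.8, -0.9]
gripper_width: 15.9
([-0.7198, -0.1681, 0.0065, 0.0006, 0.0003, 0.0698], 'rows>=8.9')
```

```bash
python3 -m jog '-.72 -.168 .007 0 0 .07;-.72 -.168 .007 0 0 .07;-.72 -.168 .007 0 0 .07;-.72 -.168 .007 0 0 .07;-.72 -.168 .007 0 0 .07;-.72 -.168 .007 0 0 .07;-.72 -.168 .007 0 0 .07;-.72 -.168 .007 0 0 .07;-.72 -.168 .007 0 0 .07;-.72 -.168 .007 0 0 .07;-.72 -.168 .007 0 0 .07;-.72 -.168 .007 0 0 .07;-.72 -.168 .007 0 0 .07;-.72 -.168 .007 0 0 .07'; python3 -m jog '0 0 .08 0 0 0;0 0 .16 0 0 0;0 0 .22 0 0 0;0 0 .24 0 0 0;0 0 .25 0 0 0;0 0 .254 0 0 0;0 0 .257 0 0 0;0 0 .26 0 0 0;0 0 .26 0 0 0;0 0 .26 0 0 0;0 0 .26 0 0 0'; python3 -m jog '0 0 0 0 0 0;0 0 0 0 0 0;0 0 0 0 0 0;0 0 0 0 0 0' 0;  python3 -m jog '0 0 -.08 0 0 0;0 0 -.16 0 0 0;0 0 -.24 0 0 0;0 0 -.26 0 0 0;0 0 -.26 0 0 0;0 0 -.26 0 0 0'
python3 - <<'E'
from h import *
im=grab_frame("top")
cv2.imwrite("pics/t4.png",cv2.resize(im[:,:,::-1],(800,600),interpolation=cv2.INTER_CUBIC))
for n in ("cast0","bar0","bar1"): print(n,[(np.round(d["location"]).tolist(),round(d["confidence"],2)) for d in tip_of(n,"top")])
print("bars",bar("top",im,(120,120),(265,165)),bar("top",im,(20,195),(172,250)))
E
```

```text
time_s: 11.95
ee_pos: [430.1, -305.6, 189.2]
ee_rot: [180.0, -0.0, 90.1]
force: [0.5, 0.0, -1.0]
gripper_width: 15.6
time_s: 12.87
ee_pos: [430.4, -305.8, 60.0]
ee_rot: [179.9, 0.0, 90.1]
force: [0.1, 0.5, -0.9]
gripper_width: 16.1
time_s: 13.2
ee_pos: [430.5, -305.9, 60.2]
ee_rot: [179.9, 0.0, 90.1]
force: [-0.7, 0.1, -0.4]
gripper_width: 39.9
time_s: 13.7
ee_pos: [430.1, -305.7, 190.0]
ee_rot: [179.9, 0.0, 90.1]
force: [-0.1, -0.0, -0.4]
gripper_width: 45.4
cast0 [([384.0, 243.0], 0.97), ([284.0, 271.0], 0.94), ([229.0, 99.0], 0.88), ([381.0, 204.0], 0.86), ([105.0, 216.0], 0.69), ([217.0, 230.0], 0.44)]
bar0 [([189.0, 148.0], 0.92), ([106.0, 215.0], 0.73)]
bar1 [([189.0, 148.0], 0.92), ([106.0, 215.0], 0.73)]
bars (array([679.2, 171.4]), np.float64(95.31), np.float64(295.3), np.int32(672)) (array([507.5, 371.6]), np.float64(77.57), np.float64(299.4), np.int32(630))
```

View pics/t4.png

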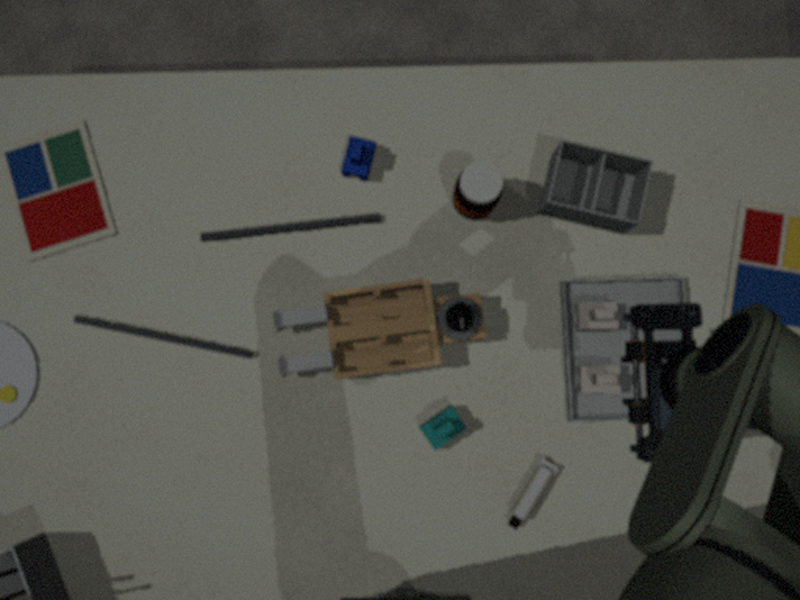

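Both castings lie in the tray, at (598,315) and (600,378), and all four cavities are empty. The bars have not moved. Next is the near bar, which goes into lane 0.

```bash
python3 -m jog '.9 .1 0 0 0 0;.9 .1 0 0 0 0;.9 .1 0 0 0 0;.9 .1 0 0 0 0;.9 .1 0 0 0 0;.9 .1 0 0 0 0;.9 .1 0 0 0 0;.9 .1 0 0 0 0;.9 .1 0 0 0 0;.9 .1 0 0 0 0;.9 .1 0 0 0 0;.9 .1 0 0 0 0;.9 .1 0 0 0 0'
python3 -c "
from h import *
print(to([532.3,483.9,110],77.6))"
```

```text
time_s: 14.98
ee_pos: [478.1, 146.2, 187.4]
ee_rot: [-179.7, -0.0, 90.3]
force: [-0.6, -0.0, -1.1]
gripper_width: 45.5
([0.6746, 0.1126, 0.1549, -0.003, -0.0002, 0.1412], 'rows>=8.4')
```

```bash
python3 -m jog '.6746 .1126 .155 -.003 0 .1412;.6746 .1126 .155 -.003 0 .1412;.6746 .1126 .155 -.003 0 .1412;.6746 .1126 .155 -.003 0 .1412;.6746 .1126 .155 -.003 0 .1412;.6746 .1126 .155 -.003 0 .1412;.6746 .1126 .155 -.003 0 .1412;.6746 .1126 .155 -.003 0 .1412;.6746 .1126 .155 -.003 0 .1412;.6746 .1126 .155 -.003 0 .1412;.6746 .1126 .155 -.003 0 .1412;.6746 .1126 .155 -.003 0 .1412;.6746 .1126 .155 -.003 0 .1412;.6746 .1126 .155 -.003 0 .1412' 0
python3 - <<'E'
from h import *
print(to([532.3,483.9,24],77.6))
im=grab_frame("side")
cv2.imwrite("pics/s5.png",cv2.resize(im[120:384,100:400,::-1],None,fx=2.2,fy=2.2,interpolation=cv2.INTER_CUBIC))
print([(np.round(d["location"]).tolist(),round(d["confidence"],2)) for d in tip_of("bar0","side")])
print(proj("side",[(679.4,171.6,6),(507.7,372.5,6)]))
E
```

```text
time_s: 16.15
ee_pos: [532.9, 482.1, 110.6]
ee_rot: [180.0, -0.0, 77.5]
force: [-0.6, 0.1, -0.4]
gripper_width: 45.7
([0.0032, -0.0019, 0.1732, 0.0001, -0.0001, -0.0013], 'rows>=2.1')
[]
[[180.60075068 244.05977169]
 [223.07643404 322.10272274]]
```

View pics/s5.png

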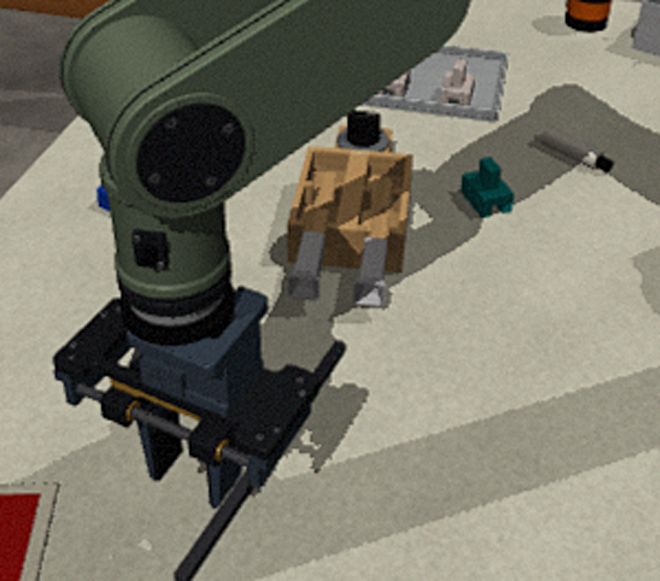

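The bar is unmoved, its tail at (180,575), and the jaws are aligned with it. I'll descend and grip.

```bash
python3 -m jog '.003 -.002 .06 0 0 0;.003 -.002 .12 0 0 0;.003 -.002 .15 0 0 0;.003 -.002 .165 0 0 0;.003 -.002 .173 0 0 0;.003 -.002 .173 0 0 0;.003 -.002 .173 0 0 0' ; python3 -m jog '0 0 0 0 0 0;0 0 0 0 0 0;0 0 0 0 0 0;0 0 0 0 0 0;0 0 0 0 0 0;0 0 0 0 0 0;0 0 0 0 0 0;0 0 0 0 0 0' -1 60;  python3 -m jog '0 0 -.04 0 0 0;0 0 -.08 0 0 0;0 0 -.14 0 0 0;0 0 -.14 0 0 0;0 0 -.14 0 0 0;0 0 -.14 0 0 0'
python3 - <<'E'
from h import *
im=grab_frame("side");im2=grab_frame("top")
a=cv2.resize(im[200:384,100:350,::-1],None,fx=1.6,fy=1.6,interpolation=cv2.INTER_CUBIC);b=cv2.resize(im2[90:274,0:250,::-1],None,fx=1.6,fy=1.6,interpolation=cv2.INTER_CUBIC)
cv2.imwrite("pics/s6.png",np.hstack([a,b]))
E
```

```text
time_s: 16.83
ee_pos: [532.8, 485.0, 25.6]
ee_rot: [179.9, -0.1, 77.5]
force: [0.8, 0.5, 0.3]
gripper_width: 45.8
time_s: 17.5
ee_pos: [532.7, 485.1, 25.8]
ee_rot: [179.9, -0.2, 77.5]
force: [-1.4, -0.4, 2.5]
gripper_width: 11.4
time_s: 18.0
ee_pos: [532.1, 484.5, 94.9]
ee_rot: [180.0, -0.1, 77.5]
force: [0.1, 0.8, -0.7]
gripper_width: 11.2
```

View pics/s6.png

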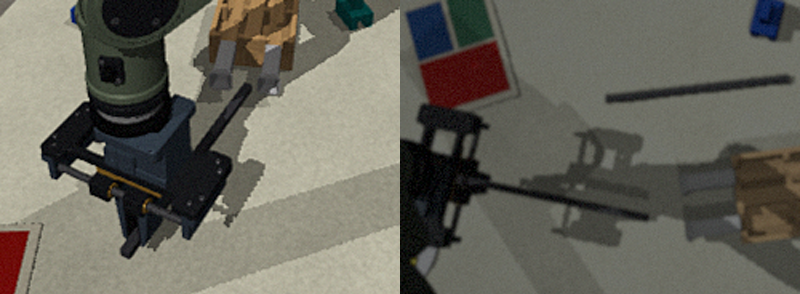

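```bash
python3 - <<'E'
from h import *
p=(512.8,26,6.4)
f=lambda P:(np.r_[proj("top",[P])[0]-(153,225),proj("side",[P])[0]-(256,254)])
r=least_squares(f,[480,230,70]);print("tip",r.x.round(1),r.fun.round(1)," expected",np.array([532.1,484.5])-260*np.array([np.cos(np.radians(77.5)),np.sin(np.radians(77.5))]))
g=w(p,(-35,446,0))[0];print(g,to([g[0],g[1],80],96.4))
E
```

```text
tip [476.2 237.2  78.3] [ 0.2  1.2 -1.2 -0.1]  expected [475.82570038 230.66303815]
[428.30297907 465.31907932   0.        ] ([-0.0816, -0.1938, 0.0278, -0.0002, -0.0, -0.2098], 'rows>=2.6')
```

```bash
python3 -m jog '-.0816 -.1938 .028 0 0 -.21;-.0816 -.1938 .028 0 0 -.21;-.0816 -.1938 .028 0 0 -.21;-.0816 -.1938 .028 0 0 -.21;-.0816 -.1938 .028 0 0 -.21;-.0816 -.1938 .028 0 0 -.21;-.0816 -.1938 .028 0 0 -.21;-.0816 -.1938 .028 0 0 -.21;-.0816 -.1938 .028 0 0 -.21'
python3 - <<'E'
from h import *
im=grab_frame("side");im2=grab_frame("top")
a=cv2.resize(im[200:300,200:310,::-1],None,fx=3.6,fy=3.6,interpolation=cv2.INTER_CUBIC);b=cv2.resize(im2[170:270,130:240,::-1],None,fx=3.6,fy=3.6,interpolation=cv2.INTER_CUBIC)
cv2.imwrite("pics/s7.png",np.hstack([a,b]))
for q in ("tube0_mouth","tube1_mouth"):
  for c in("top","side"): print(q,c,[(np.round(d["location"],1).tolist(),round(d["confidence"],2)) for d in tip_of(q,c)])
p=(512.8,26,6.4)
for c in("top","side"): print(proj(c,w(p,[(-35,161,36),(35,161,36)])))
E
```

```text
time_s: 18.85
ee_pos: [429.3, 465.4, 79.7]
ee_rot: [-180.0, -0.0, 96.4]
force: [0.3, 0.2, -1.4]
gripper_width: 11.4
tube0_mouth top [([175.7, 235.3], 0.94), ([302.8, 125.4], 0.58)]
tube0_mouth side []
tube1_mouth top [([174.9, 206.3], 0.95)]
tube1_mouth side []
[[180.47305433 233.07301844]
 [177.23685525 204.19528348]]
[[266.86571069 253.16724219]
 [236.97628904 250.16599691]]
```

View pics/s7.png

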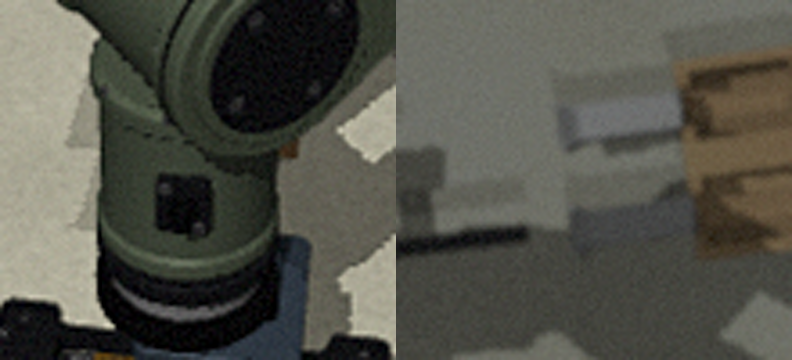

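```bash
python3 - <<'E'
from h import *
u=lambda x,y:((x-396)/3.6+130-.36,y/3.6+170-.36)
P=ray("top",[u(572,228),u(562,128)],50); Q=ray("top",[u(690,212),u(680,115)],48); T=ray("top",[u(527,234),u(410,246)],66)
print("mouths",P.round(1),"mould end",Q.round(1)); d=P-Q; print("yaw",np.degrees(np.arctan2(-d[:,0],d[:,1])),np.linalg.norm(d,axis=1))
print("bar",T.round(1),np.degrees(np.arctan2(-(T[1]-T[0])[0],(T[1]-T[0])[1])))
a=np.radians(96.4);print("tip by kinematics",np.array([429.3,465.4])-260*np.array([np.cos(a),np.sin(a)]))
p=(512.8,26,6.4);print(w(p,[(-35,161,36),(35,161,36),(-35,81,36),(35,81,36)]))
E
```

```text
mouths [[460.2 184.1  50. ]
 [526.1 190.7  50. ]] mould end [[469.4 106.7  48. ]
 [533.5 112.8  48. ]]
yaw [6.81319789 5.43698663] [78.02155972 78.29861159]
bar [[456.6 210.2  66. ]
 [450.  286.1  66. ]] 4.898800659885161
tip by kinematics [458.28192237 207.02034102]
[[460.07162474 182.09522236  36.        ]
 [529.63537909 189.89804761  36.        ]
 [468.98913932 102.59378882  36.        ]
 [538.55289366 110.39661408  36.        ]]
```

```bash
python3 -m jog '0 0 .02 0 0 0;0 0 .04 0 0 0;0 0 .048 0 0 0;0 0 .048 0 0 0;0 0 .048 0 0 0;0 0 .048 0 0 0'; python3 -m jog '-.02 0 0 0 0 0;-.04 0 0 0 0 0;-.06 0 0 0 0 0;-.07 0 0 0 0 0;-.08 0 0 0 0 0;-.09 0 0 0 0 0;-.1 0 0 0 0 0;-.11 0 0 0 0 0;-.12 0 0 0 0 0;-.12 0 0 0 0 0;-.12 0 0 0 0 0' 
python3 - <<'E'
from h import *
im2=grab_frame("top")
b=cv2.resize(im2[170:270,100:250,::-1],None,fx=4,fy=4,interpolation=cv2.INTER_CUBIC)
cv2.imwrite("pics/s8.png",b)
E
```

```text
time_s: 19.65
ee_pos: [428.6, 465.4, 55.9]
ee_rot: [-180.0, -0.0, 96.4]
force: [-0.3, 0.1, -0.3]
gripper_width: 11.3
time_s: 20.57
ee_pos: [435.3, 405.7, 55.8]
ee_rot: [-180.0, -0.0, 96.4]
force: [-0.1, 0.3, -1.3]
gripper_width: 11.1
```

View pics/s8.png

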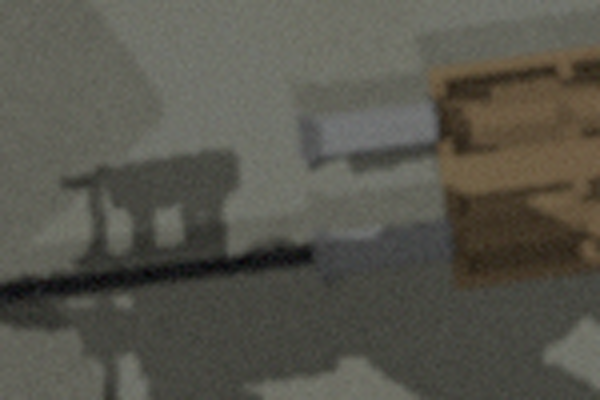

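The bar has entered the lower tube's flare at (315,257) with no contact force, so I'll keep feeding.

```bash
python3 -m jog '-.02 0 0 0 0 0;-.04 0 0 0 0 0;-.06 0 0 0 0 0;-.08 0 0 0 0 0;-.1 0 0 0 0 0;-.12 0 0 0 0 0;-.14 0 0 0 0 0;-.16 0 0 0 0 0;-.18 0 0 0 0 0;-.2 0 0 0 0 0;-.2 0 0 0 0 0;-.2 0 0 0 0 0';python3 -m jog '-.02 0 0 0 0 0;-.04 0 0 0 0 0;-.06 0 0 0 0 0;-.08 0 0 0 0 0;-.1 0 0 0 0 0;-.12 0 0 0 0 0;-.14 0 0 0 0 0;-.14 0 0 0 0 0;-.14 0 0 0 0 0'
```

```text
time_s: 21.62
ee_pos: [446.7, 306.1, 55.9]
ee_rot: [180.0, -0.0, 96.3]
force: [-0.4, -0.5, -0.4]
gripper_width: 11.7
time_s: 22.37
ee_pos: [454.5, 235.8, 55.9]
ee_rot: [180.0, -0.0, 96.2]
force: [-0.3, 0.1, -1.7]
gripper_width: 11.3
```

```bash
python3 -m jog '-.006 0 0 0 0 0;-.012 0 0 0 0 0;-.018 0 0 0 0 0;-.024 0 0 0 0 0;-.03 0 0 0 0 0;-.035 0 0 0 0 0;-.035 0 0 0 0 0';python3 -m jog '-.004 0 0 0 0 0;-.008 0 0 0 0 0;-.012 0 0 0 0 0;-.012 0 0 0 0 0;-.012 0 0 0 0 0'
```

```text
time_s: 22.95
ee_pos: [456.4, 218.0, 55.9]
ee_rot: [-180.0, -0.0, 96.2]
force: [0.3, -0.3, -1.5]
gripper_width: 11.4
time_s: 23.37
ee_pos: [457.1, 211.8, 55.9]
ee_rot: [-180.0, -0.0, 96.2]
force: [-0.3, -0.1, -0.7]
gripper_width: 11.3
```

```bash
python3 -m jog '-.003 0 0 0 0 0;-.006 0 0 0 0 0;-.006 0 0 0 0 0;-.006 0 0 0 0 0';python3 -m jog '-.003 0 0 0 0 0;-.006 0 0 0 0 0;-.006 0 0 0 0 0;-.006 0 0 0 0 0'
python3 - <<'E'
from h import *
im2=grab_frame("top");im=grab_frame("side")
b=cv2.resize(im2[160:270,140:290,::-1],None,fx=2.7,fy=2.7,interpolation=cv2.INTER_CUBIC)
a=cv2.resize(im[160:270,190:340,::-1],None,fx=2.7,fy=2.7,interpolation=cv2.INTER_CUBIC)
cv2.imwrite("pics/s9.png",np.hstack([cv2.convertScaleAbs(b,alpha=1.5),a]))
E
```

```text
time_s: 23.7
ee_pos: [457.5, 208.6, 55.9]
ee_rot: [-180.0, -0.0, 96.2]
force: [-0.5, -0.7, -1.6]
gripper_width: 11.4
time_s: 24.03
ee_pos: [457.6, 207.5, 56.0]
ee_rot: [180.0, -0.2, 96.1]
force: [-1.9, 8.4, -1.8]
gripper_width: 11.8
```

View pics/s9.png

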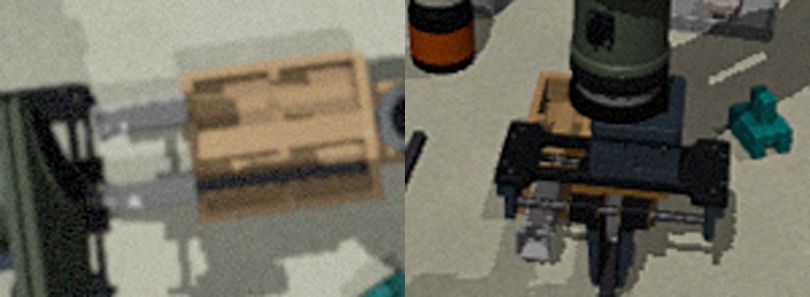

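The wrist now reads 8.4 N, and the top view shows the bar running through both lane-0 cavities to the end wall at (367,168). I'll give it a small extra push, release and rise.

```bash
python3 -m jog '-.003 0 0 0 0 0;-.003 0 0 0 0 0;-.003 0 0 0 0 0';python3 -m jog '0 0 0 0 0 0;0 0 0 0 0 0;0 0 0 0 0 0;0 0 0 0 0 0;0 0 0 0 0 0' 0; python3 -m jog '0 0 -.08 0 0 0;0 0 -.16 0 0 0;0 0 -.24 0 0 0;0 0 -.24 0 0 0;0 0 -.24 0 0 0'
python3 - <<'E'
from h import *
im=grab_frame("top")
print("barP",bar("top",im,(120,110),(275,168)))
print([(np.round(d["location"]).tolist(),round(d["confidence"],2)) for d in tip_of("bar0","top")])
t=np.radians(95.3);g=np.array([679.3,171.5])+115*np.array([np.cos(t),np.sin(t)]);print(g,to([*g,180],95.3))
E
```

```text
time_s: 24.38
ee_pos: [457.6, 207.5, 56.1]
ee_rot: [180.0, -0.4, 96.1]
force: [-1.9, 7.2, -1.3]
gripper_width: 11.5
time_s: 24.8
ee_pos: [457.8, 207.4, 56.2]
ee_rot: [180.0, -0.4, 96.1]
force: [-0.7, 0.7, -0.1]
gripper_width: 41.8
time_s: 25.22
ee_pos: [459.2, 207.0, 178.6]
ee_rot: [179.6, -0.4, 96.1]
force: [-0.4, 0.1, -0.6]
gripper_width: 45.5
barP (array([679. , 172.9]), np.float64(95.36), np.float64(292.7), np.int32(648))
[([214.0, 228.0], 0.81), ([189.0, 148.0], 0.74), ([177.0, 206.0], 0.73)]
[668.67738244 286.00834029] ([0.1139, 0.4377, -0.0087, -0.0004, -0.0036, 0.0088], 'rows>=5.4')
```

```bash
python3 -m jog '.1139 .4377 .1 0 -.003 .009;.1139 .4377 .14 0 -.003 .009;.1139 .4377 .14 0 -.003 .009;.1139 .4377 .14 0 -.003 .009;.1139 .4377 .14 0 -.003 .009;.1139 .4377 .14 0 -.003 .009;.1139 .4377 .14 0 -.003 .009;.1139 .4377 .14 0 -.003 .009;.1139 .4377 .14 0 -.003 .009;.1139 .4377 .14 0 -.003 .009;.1139 .4377 .14 0 -.003 .009'
python3 - <<'E'
from h import *
im=grab_frame("top"); print("barP",bar("top",im,(165,110),(275,168)))
print(to([668.7,286,25],95.3))
im=grab_frame("side"); print("side bar",bar("side",im,(145,190),(200,300),10))
E
```

```text
time_s: 26.23
ee_pos: [667.6, 286.1, 106.4]
ee_rot: [-180.0, -0.1, 95.3]
force: [0.2, -0.1, 0.0]
gripper_width: 45.8
barP (array([683.9, 127.7]), np.float64(94.6), np.float64(197.2), np.int32(528))
([-0.0007, 0.0017, 0.1633, -0.0, -0.0007, -0.0001], 'rows>=2.0')
side bar (array([721. , 132.2]), np.float64(114.45), np.float64(399.8), np.int32(2721))
```

```bash
python3 -m jog '0 .0017 .06 0 0 0;0 .0017 .12 0 0 0;0 .0017 .145 0 0 0;0 .0017 .158 0 0 0;0 .0017 .164 0 0 0;0 .0017 .164 0 0 0;0 .0017 .164 0 0 0' ; python3 -m jog '0 0 0 0 0 0;0 0 0 0 0 0;0 0 0 0 0 0;0 0 0 0 0 0;0 0 0 0 0 0;0 0 0 0 0 0;0 0 0 0 0 0;0 0 0 0 0 0' -1 60;  python3 -m jog '0 0 -.04 0 0 0;0 0 -.08 0 0 0;0 0 -.14 0 0 0;0 0 -.14 0 0 0;0 0 -.14 0 0 0;0 0 -.14 0 0 0'
python3 - <<'E'
from h import *
p=(512.3,27,6.2)
g=w(p,(35,446,0))[0];print(g,to([g[0],g[1],95],96.2))
E
```

```text
time_s: 26.92
ee_pos: [669.8, 286.8, 26.3]
ee_rot: [179.8, -0.1, 95.3]
force: [0.1, 0.6, 0.4]
gripper_width: 45.5
time_s: 27.58
ee_pos: [669.8, 286.8, 26.5]
ee_rot: [179.8, -0.1, 95.3]
force: [-1.4, -0.6, 2.2]
gripper_width: 11.2
time_s: 28.08
ee_pos: [668.9, 286.5, 95.4]
ee_rot: [179.9, -0.1, 95.3]
force: [0.0, -0.8, -1.1]
gripper_width: 11.2
[498.92757109 474.17130738   0.        ] ([0.4051, -0.304, 0.0012, 0.0007, -0.0011, -0.0102], 'rows>=6.1')
```

```bash
python3 -m jog '.4051 -.304 0 .0007 -.001 -.01;.4051 -.304 0 .0007 -.001 -.01;.4051 -.304 0 .0007 -.001 -.01;.4051 -.304 0 .0007 -.001 -.01;.4051 -.304 0 .0007 -.001 -.01;.4051 -.304 .03 .0007 -.001 -.01;.4051 -.304 .03 .0007 -.001 -.01;.4051 -.304 .03 .0007 -.001 -.01;.4051 -.304 .03 .0007 -.001 -.01;.4051 -.304 .03 .0007 -.001 -.01;.4051 -.304 .03 .0007 -.001 -.01'
python3 - <<'E'
from h import *
s=state();print(s["ee_pos"],s["ee_rot"])
im2=grab_frame("top");im=grab_frame("side")
b=cv2.resize(im2[170:270,120:240,::-1],None,fx=4,fy=4,interpolation=cv2.INTER_CUBIC)
a=cv2.resize(im[200:300,200:280,::-1],None,fx=4,fy=4,interpolation=cv2.INTER_CUBIC)
cv2.imwrite("pics/s10.png",cv2.convertScaleAbs(np.hstack([b,a]),alpha=1.4))
E
```

```text
time_s: 29.0
ee_pos: [500.3, 472.9, 80.5]
ee_rot: [180.0, 0.0, 96.1]
force: [-0.7, -0.2, -1.4]
gripper_width: 11.2
[500.34690576 472.91589364  80.52625515] [1.79982275e+02 1.26275097e-02 9.60634192e+01]
```

View pics/s10.png

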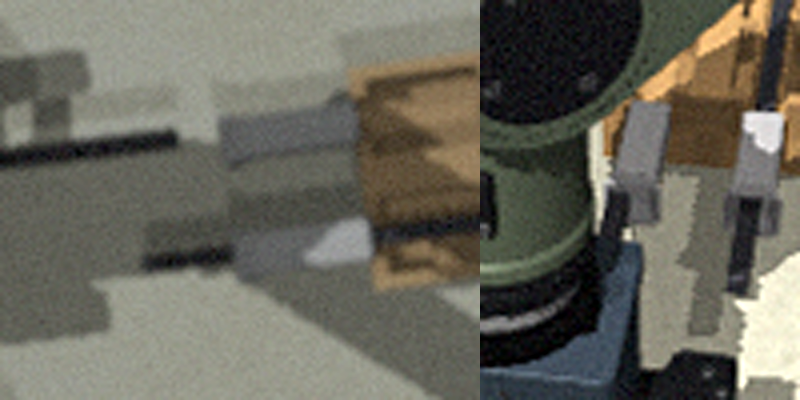

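```bash
python3 - <<'E'
from h import *
u=lambda x,y:(x/4+120-.37,y/4+170-.37)
T=ray("top",[u(177,138),u(20,154)],66.5);P=ray("top",[u(222,141)],50);Q=ray("top",[u(358,121)],48)
print(T.round(1),P.round(1),Q.round(1))
a=np.radians(96.1);print("tip kin",np.array([500.3,472.9])-260*np.array([np.cos(a),np.sin(a)]))
B=ray("top",[u(147,263),u(230,254)],40);print("bar0 rear",B.round(1))
# bar0 at rest defines lane0 axis; lane1 is 70 mm beside it
# lane0 grip when home was (457.7,207.4), yaw 96.1
for yaw in(6.0,6.4):
  a=np.radians(yaw); m=np.array([457.7,207.4])+70*np.array([np.cos(a),np.sin(a)]); ax=np.array([-np.sin(a),np.cos(a)])
  print("lane1 grip home",m,"target grip 257 back",m+262*ax)
E
```

```text
[[527.8 215.4  66.5]
 [520.  307.6  66.5]] [[526.9 192.2  50. ]] [[537.6 111.4  48. ]]
tip kin [527.92865855 214.37213453]
bar0 rear [[455.5 239.1  40. ]
 [460.  189.4  40. ]]
lane1 grip home [527.31653268 214.71699243] target grip 257 back [499.9300753  475.28172902]
lane1 grip home [527.26375434 215.20282525] target grip 257 back [498.0588941  475.57002007]
```

```bash
python3 -m jog '0 0 .02 0 0 0;0 0 .04 0 0 0;0 0 .048 0 0 0;0 0 .048 0 0 0;0 0 .048 0 0 0;0 0 .048 0 0 0'; python3 -m jog '-.02 0 0 0 0 0;-.04 0 0 0 0 0;-.06 0 0 0 0 0;-.07 0 0 0 0 0;-.08 0 0 0 0 0;-.09 0 0 0 0 0;-.1 0 0 0 0 0;-.11 0 0 0 0 0;-.12 0 0 0 0 0;-.12 0 0 0 0 0;-.12 0 0 0 0 0' 
```

```text
time_s: 29.6
ee_pos: [500.4, 473.2, 56.8]
ee_rot: [180.0, -0.0, 96.1]
force: [0.2, -0.1, -0.9]
gripper_width: 11.8
time_s: 30.52
ee_pos: [506.7, 413.3, 56.8]
ee_rot: [180.0, -0.0, 96.0]
force: [-0.9, -0.7, -1.4]
gripper_width: 11.4
```

```bash
python3 -m jog '-.02 0 0 0 0 0;-.04 0 0 0 0 0;-.06 0 0 0 0 0;-.08 0 0 0 0 0;-.1 0 0 0 0 0;-.12 0 0 0 0 0;-.14 0 0 0 0 0;-.16 0 0 0 0 0;-.18 0 0 0 0 0;-.2 0 0 0 0 0;-.2 0 0 0 0 0;-.2 0 0 0 0 0';python3 -m jog '-.02 0 0 0 0 0;-.04 0 0 0 0 0;-.06 0 0 0 0 0;-.08 0 0 0 0 0;-.1 0 0 0 0 0;-.12 0 0 0 0 0;-.14 0 0 0 0 0;-.14 0 0 0 0 0;-.14 0 0 0 0 0'
```

```text
time_s: 31.52
ee_pos: [517.3, 313.1, 56.8]
ee_rot: [180.0, 0.0, 96.0]
force: [-0.1, -0.6, -1.3]
gripper_width: 11.6
time_s: 32.27
ee_pos: [524.6, 242.3, 56.8]
ee_rot: [-180.0, 0.0, 95.9]
force: [-1.1, -1.6, -1.3]
gripper_width: 11.8
```

```bash
python3 -m jog '-.006 0 0 0 0 0;-.012 0 0 0 0 0;-.018 0 0 0 0 0;-.024 0 0 0 0 0;-.03 0 0 0 0 0;-.03 0 0 0 0 0;-.03 0 0 0 0 0';python3 -m jog '-.004 0 0 0 0 0;-.008 0 0 0 0 0;-.008 0 0 0 0 0;-.008 0 0 0 0 0'
```

```text
time_s: 32.85
ee_pos: [526.1, 226.9, 56.7]
ee_rot: [-180.0, 0.1, 95.9]
force: [-1.8, -1.7, -0.8]
gripper_width: 11.5
time_s: 33.18
ee_pos: [526.6, 222.7, 56.7]
ee_rot: [-180.0, 0.1, 95.9]
force: [-1.4, -0.0, -1.2]
gripper_width: 11.5
```

```bash
python3 -m jog '-.004 .001 0 0 0 0;-.007 .001 0 0 0 0;-.007 .001 0 0 0 0;-.007 .001 0 0 0 0';python3 -m jog '-.003 0 0 0 0 0;-.006 0 0 0 0 0;-.006 0 0 0 0 0;-.006 0 0 0 0 0';python3 -m jog '-.003 0 0 0 0 0;-.006 0 0 0 0 0;-.006 0 0 0 0 0;-.006 0 0 0 0 0'
```

```text
time_s: 33.52
ee_pos: [527.0, 219.1, 56.6]
ee_rot: [-179.9, 0.1, 95.9]
force: [-3.4, -0.6, -1.7]
gripper_width: 11.3
time_s: 33.85
ee_pos: [527.1, 218.3, 56.7]
ee_rot: [-179.9, -0.1, 95.9]
force: [-4.8, 9.3, -2.8]
gripper_width: 11.4
time_s: 34.18
ee_pos: [527.1, 218.2, 56.8]
ee_rot: [-180.0, -0.4, 95.8]
force: [-4.7, 12.2, -2.6]
gripper_width: 11.4
```

```bash
python3 -m jog '0 0 0 0 0 0;0 0 0 0 0 0;0 0 0 0 0 0;0 0 0 0 0 0;0 0 0 0 0 0' 0; python3 -m jog '0 0 -.08 0 0 0;0 0 -.16 0 0 0;0 0 -.24 0 0 0;.2 0 -.24 0 0 0;.2 0 -.24 0 0 0;.2 0 -.24 0 0 0;.4 0 -.24 0 0 0;.4 0 -.24 0 0 0;.4 0 -.24 0 0 0;.4 0 -.24 0 0 0'
python3 - <<'E'
from h import *
im2=grab_frame("top")
b=cv2.resize(im2[170:260,140:300,::-1],None,fx=5,fy=5,interpolation=cv2.INTER_CUBIC)
cv2.imwrite("pics/s11.png",cv2.convertScaleAbs(b,alpha=1.4))
E
```

```text
time_s: 34.6
ee_pos: [527.7, 217.8, 57.1]
ee_rot: [180.0, -0.4, 95.8]
force: [-0.6, 0.4, 0.2]
gripper_width: 41.8
time_s: 35.43
ee_pos: [507.1, 419.6, 177.9]
ee_rot: [179.9, -0.4, 96.0]
force: [0.2, -0.6, -0.2]
gripper_width: 45.8
```

View pics/s11.png

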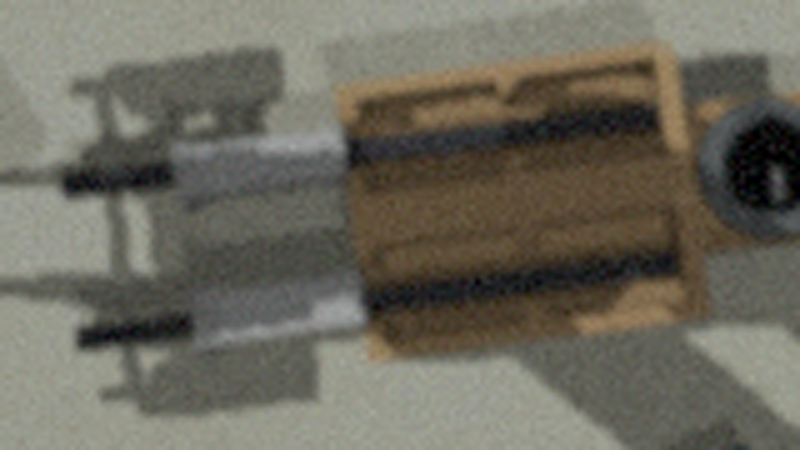

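Both bars run the full lane to the end wall, fronts at (658,115) and (680,262), and both stand out equally behind the tubes (110 and 112 px). Next is the knob: its centre and the direction of its grip.

```bash
python3 - <<'E'
from h import *
fr={c:np.mean([grab_frame(c).astype(float) for _ in range(6)],0) for c in("top","side")}
np.savez("k.npz",**fr)
out=[]
for c,(x,y) in {"top":(294,202),"side":(265,172)}.items():
    v=fr[c][y-20:y+20,x-20:x+20,::-1]; v=np.clip(v*2.2,0,255).astype(np.uint8)
    out.append(cv2.resize(v,None,fx=9,fy=9,interpolation=cv2.INTER_CUBIC))
    q=tip_of("lock_grip",c);print(c,[(d["location"],d["confidence"]) for d in q])
cv2.imwrite("pics/k.png",np.hstack(out))
g=fr["top"].max(2)[187:220,278:312];print(g.round().astype(int)[::1,::1].tolist().__str__().replace("], [","\n"))
E
```

```text
top [([291.9, 199.8], 0.78)]
side [([262.5, 171.7], 0.49), ([298.1, 157.9], 0.26)]
[[54, 54, 54, 55, 52, 55, 57, 55, 53, 56, 53, 56, 56, 55, 58, 66, 81, 96, 98, 98, 99, 99, 99, 99, 100, 103, 108, 108, 108, 111, 109, 109, 111, 110
56, 52, 56, 55, 56, 57, 57, 58, 58, 58, 58, 56, 56, 56, 58, 64, 77, 88, 95, 96, 100, 102, 102, 102, 101, 103, 105, 105, 104, 106, 106, 107, 107, 108
54, 56, 57, 62, 65, 67, 68, 70, 67, 64, 66, 62, 60, 55, 57, 60, 67, 76, 83, 91, 95, 99, 102, 103, 102, 104, 104, 102, 101, 95, 92, 93, 93, 92
58, 65, 75, 82, 86, 89, 84, 81, 73, 67, 64, 61, 55, 54, 52, 55, 60, 64, 68, 72, 80, 84, 89, 97, 99, 102, 100, 102, 99, 90, 81, 78, 78, 79
63, 74, 90, 98, 100, 100, 91, 77, 68, 61, 55, 56, 53, 53, 54, 52, 59, 63, 58, 63, 63, 65, 73, 78, 86, 98, 102, 103, 98, 90, 76, 72, 70, 72
64, 78, 92, 101, 101, 94, 82, 69, 59, 55, 56, 55, 54, 52, 49, 46, 52, 52, 56, 58, 60, 61, 63, 62, 70, 85, 98, 103, 103, 94, 79, 69, 71, 70
62, 69, 83, 87, 88, 80, 69, 66, 59, 57, 51, 54, 48, 46, 37, 33, 30, 34, 42, 48, 59, 61, 57, 55, 54, 69, 82, 93, 97, 96, 80, 70, 71, 70
65, 63, 66, 67, 73, 68, 64, 
[... 2680 characters left out ...]
95, 100, 98, 99, 95, 78
68, 67, 65, 62, 64, 62, 58, 53, 47, 41, 40, 39, 42, 40, 41, 37, 39, 41, 41, 43, 51, 53, 54, 59, 72, 85, 92, 95, 97, 95, 96, 96, 91, 81
68, 66, 64, 60, 60, 63, 60, 56, 55, 50, 48, 41, 42, 41, 42, 40, 40, 38, 39, 41, 42, 50, 51, 61, 75, 88, 88, 84, 83, 82, 82, 83, 81, 78
68, 67, 62, 58, 61, 62, 62, 62, 59, 59, 54, 51, 49, 45, 42, 43, 40, 43, 45, 46, 48, 53, 54, 61, 71, 78, 73, 72, 72, 68, 70, 69, 74, 71
67, 64, 62, 62, 61, 60, 60, 60, 63, 61, 58, 56, 56, 52, 52, 47, 53, 52, 52, 54, 56, 61, 62, 63, 64, 68, 66, 66, 66, 66, 69, 69, 71, 72
68, 68, 64, 60, 54, 54, 58, 58, 60, 60, 60, 58, 57, 61, 63, 59, 59, 62, 63, 65, 66, 68, 68, 67, 69, 68, 72, 71, 70, 69, 68, 69, 72, 70]]
```

View pics/k.png

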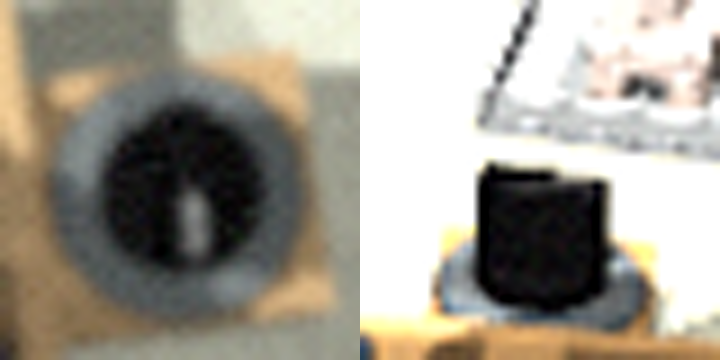

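```bash
python3 - <<'E'
from h import *
d=np.load("k.npz")["top"].max(2); s=d[190:214,282:305]; y,x=np.nonzero(s<25); print("blk px",x.min()+282,x.max()+282,y.min()+190,y.max()+190)
c=(294.0,202.7)
for z in(56,70,88): print(z,ray("top",c,z).round(1))
m=ray("top",[(294.7,203.5),(295.2,210)],88); v=m[0]-m[1];print(m.round(1),"mark dir",np.degrees(np.arctan2(v[1],v[0])))
print("side blk x", ray("side",(265+(182-180)/9-.0,165),88).round(1))
print(proj("side",[(526,-91.5,88),(526,-91.5,56)]), "seen side top-centre", (245+182/9, 152+180/9),"bottom",(245+182/9,152+290/9))
print(proj("top",[(526,-91.5,88),(526,-91.5,56)]))
print(to([526,-91.5,170],185))
E
```

```text
blk px 285 303 194 212
56 [[526.6 -89.5  56. ]]
70 [[525.5 -88.2  70. ]]
88 [[524.  -86.6  88. ]]
[[522.1 -88.2  88. ]
 [507.3 -88.9  88. ]] mark dir 2.8813661008031395
side blk x [[ 533.5 -124.2   88. ]]
[[265.31180955 171.06475927]
 [264.94337012 180.74393395]] seen side top-centre (265.22222222222223, 172.0) bottom (265.22222222222223, 184.22222222222223)
[[296.12473458 201.77625897]
 [294.87003624 202.95393391]]
([-1.0134, -0.0656, 0.0101, 0.0034, -0.0031, -0.9914], 'rows>=12.5')
```

```bash
python3 -m jog '-.9 -.06 0 0 0 -.98;-.9 -.06 0 0 0 -.98;-.9 -.06 0 0 0 -.98;-.9 -.06 0 0 0 -.98;-.9 -.06 0 0 0 -.98;-.9 -.06 0 0 0 -.98;-.9 -.06 0 0 0 -.98;-.9 -.06 0 0 0 -.98;-.9 -.06 0 0 0 -.98;-.9 -.06 0 0 0 -.98;-.9 -.06 0 0 0 -.98;-.9 -.06 0 0 0 -.98;-.9 -.06 0 0 0 -.98;-.9 -.06 0 0 0 -.98;-.9 -.06 0 0 0 -.98;-.9 -.06 0 0 0 -.98'
python3 -c "
from h import *
print(state()['qpos'].round(1));print(to([525.5,-90,140],184),to([525.5,-90,84],184))"
```

```text
time_s: 37.52
ee_pos: [523.1, -34.2, 175.5]
ee_rot: [179.6, 0.0, -176.1]
force: [-0.5, 0.8, -0.1]
gripper_width: 45.7
[ -5.2  16.5 101.6   0.4  62.  -99.3]
([0.0027, -0.1121, 0.0702, 0.0043, 0.0001, -0.0014], 'rows>=1.6') ([0.0027, -0.1129, 0.1822, 0.0043, 0.0001, -0.0014], 'rows>=2.6')
```

```bash
python3 -m jog '.0027 -.06 .03 .004 0 0;.0027 -.113 .07 .004 0 0;.0027 -.113 .07 .004 0 0;.0027 -.113 .07 .004 0 0;.0027 -.113 .12 .004 0 0;.0027 -.113 .16 .004 0 0;.0027 -.113 .182 .004 0 0;.0027 -.113 .182 .004 0 0;.0027 -.113 .182 .004 0 0'; python3 -m jog '0 0 0 0 0 0;0 0 0 0 0 0;0 0 0 0 0 0;0 0 0 0 0 0;0 0 0 0 0 0;0 0 0 0 0 0;0 0 0 0 0 0;0 0 0 0 0 0' -1 20
```

```text
time_s: 38.27
ee_pos: [525.9, -88.9, 84.5]
ee_rot: [180.0, 0.0, -176.1]
force: [-0.4, 0.8, 0.8]
gripper_width: 45.5
time_s: 38.93
ee_pos: [526.1, -88.7, 85.0]
ee_rot: [179.9, 0.1, -176.1]
force: [-1.2, 3.0, 4.2]
gripper_width: 13.8
```

The grip width of 13.8 mm matches the 14 mm bar grip. Now I'll turn it clockwise.

```bash
python3 -m jog '0 0 0 0 0 .06;0 0 0 0 0 .12;0 0 0 0 0 .18;0 0 0 0 0 .24;0 0 0 0 0 .3;0 0 0 0 0 .36;0 0 0 0 0 .42;0 0 0 0 0 .48;0 0 0 0 0 .54;0 0 0 0 0 .6;0 0 0 0 0 .6;0 0 0 0 0 .6' - 30; python3 -c "
from workcell import *
s=state();print(s['torque'].round(3),s['force'].round(1),s['qpos'].round(1))"
```

```text
time_s: 39.93
ee_pos: [526.0, -88.9, 85.0]
ee_rot: [179.9, -0.0, 130.0]
force: [-0.5, 1.0, 2.1]
gripper_width: 13.7
[ 0.071  0.015 -0.027] [-0.5  1.   2.1] [-1.090e+01  2.280e+01  1.071e+02  1.000e-01  5.000e+01 -5.090e+01]
```

```bash
T='import workcell as w;s=w.state();print(s["torque"].round(3),s["force"].round(1))'; python3 -m jog '0 0 0 0 0 .04;0 0 0 0 0 .08;0 0 0 0 0 .12;0 0 0 0 0 .12;0 0 0 0 0 .12'; python3 -c "$T"; python3 -m jog '0 0 0 0 0 .03;0 0 0 0 0 .06;0 0 0 0 0 .06;0 0 0 0 0 .06'; python3 -c "$T"; python3 -m jog '0 0 0 0 0 .03;0 0 0 0 0 .06;0 0 0 0 0 .06;0 0 0 0 0 .06'; python3 -c "$T"
```

```text
time_s: 40.35
ee_pos: [526.0, -88.9, 85.0]
ee_rot: [179.9, -0.0, 119.4]
force: [-0.1, 1.0, 2.6]
gripper_width: 13.9
[ 0.068 -0.003  0.015] [-0.1  1.   2.6]
time_s: 40.68
ee_pos: [526.0, -89.0, 85.0]
ee_rot: [179.9, -0.0, 114.1]
force: [-0.9, 1.7, 2.7]
gripper_width: 13.8
[ 0.089  0.002 -0.084] [-0.9  1.7  2.7]
time_s: 41.02
ee_pos: [525.9, -88.9, 85.0]
ee_rot: [179.9, -0.0, 108.9]
force: [-0.2, 1.1, 1.8]
gripper_width: 14.1
[ 0.129 -0.009 -0.002] [-0.2  1.1  1.8]
```

```bash
T='import workcell as w;s=w.state();print(s["torque"].round(3),s["force"].round(1))'; python3 -m jog '0 0 0 0 0 .02;0 0 0 0 0 .04;0 0 0 0 0 .04;0 0 0 0 0 .04'; python3 -c "$T"; python3 -m jog '0 0 0 0 0 .02;0 0 0 0 0 .04;0 0 0 0 0 .04;0 0 0 0 0 .04'; python3 -c "$T"
```

```text
time_s: 41.35
ee_pos: [525.9, -89.0, 85.0]
ee_rot: [180.0, -0.0, 105.5]
force: [-1.0, 1.8, 3.7]
gripper_width: 14.3
[ 0.221 -0.057  0.952] [-1.   1.8  3.7]
time_s: 41.68
ee_pos: [526.0, -89.2, 85.0]
ee_rot: [180.0, 0.0, 102.2]
force: [0.3, -0.2, 1.7]
gripper_width: 15.3
[ 0.02  -0.102  1.307] [ 0.3 -0.2  1.7]
```

The torque jumped to about 1 N·m near yaw 106°, which is the stop: mould x plus 180° minus 80°. I'll release and retreat.

```bash
python3 -m jog '0 0 0 0 0 0;0 0 0 0 0 0;0 0 0 0 0 0;0 0 0 0 0 0;0 0 0 0 0 0' 0;  python3 -m jog '0 0 -.08 0 0 0;0 0 -.16 0 0 0;0 0 -.24 0 0 0;0 -.1 -.28 0 0 0;0 -.2 -.28 0 0 0;0 -.3 -.28 0 0 0;0 -.4 -.28 0 0 0;0 -.4 -.28 0 0 0;0 -.4 -.28 0 0 0'
python3 - <<'E'
from h import *
fr=np.mean([grab_frame("top").astype(float) for _ in range(5)],0)
cv2.imwrite("pics/k2.png",cv2.resize(np.clip(fr[130:260,160:420,::-1]*1.6,0,255).astype(np.uint8),(800,400),interpolation=cv2.INTER_CUBIC))
for n in("cast0","bar0","jar","tin","paint_tube"):
    print(n,[(np.round(d["location"]).tolist(),round(d["confidence"],2)) for d in tip_of(n,"top")])
g=fr.max(2)[196:212,284:304]; y,x=np.nonzero((g>25)&(np.hypot(*(np.mgrid[0:16,0:20]-np.array([6.7,10])[:,None,None]))<7)); print("mark px",np.c_[x+284,y+196].tolist())
E
```

```text
time_s: 42.1
ee_pos: [525.9, -89.2, 84.9]
ee_rot: [180.0, 0.0, 102.1]
force: [-0.7, 0.5, -0.9]
gripper_width: 44.7
time_s: 42.85
ee_pos: [323.9, -130.6, 224.4]
ee_rot: [-179.8, -0.1, 101.9]
force: [-0.9, 0.5, -0.2]
gripper_width: 45.8
cast0 [([283.0, 271.0], 0.92), ([379.0, 206.0], 0.91), ([230.0, 100.0], 0.91), ([380.0, 243.0], 0.56)]
bar0 [([213.0, 200.0], 0.95), ([214.0, 231.0], 0.84)]
jar [([301.0, 125.0], 0.78)]
tin [([377.0, 125.0], 0.56)]
paint_tube [([212.0, 201.0], 0.2)]
mark px [[292, 201], [288, 202], [289, 202], [290, 202], [291, 202], [292, 202], [293, 202], [294, 202], [288, 203], [289, 203], [290, 203], [291, 203], [292, 203], [293, 203], [294, 203], [288, 204], [289, 204], [290, 204], [291, 204], [292, 204], [288, 205], [289, 205]]
```

```bash
python3 -c "
from workcell import *
print(job_done())"
```

```text
the job is handed in; nothing more can be done
None
```

The mould is ready for the next pour, and I handed the job in at about 44 s of robot time.

- **Castings:** Two were present. Both were lifted out by their sprues and laid in the drying tray. The top view shows both in the tray and all four cavities empty.
- **Bars:** Both were fed through their tubes and stopped firmly with about 8–12 N at the wrist. In the picture both run to the end wall and stand out equally behind the tubes. The second bar stopped about 3 mm before the hand position I had predicted. I put that down to slip in the grip or measuring error, because the picture shows no gap at the wall.
- **Knob:** I turned it clockwise until the torque rose to about 1 N·m, close to the angle expected for the stop. The white mark on the knob had turned about 79° and stayed there after release.
- **Jar, tin and look-alikes:** The jar, the tin and both look-alikes read unchanged within about 2 px.
- **Paint tube:** It went unconfirmed in the last check because the detector gave only a low-confidence false hit. I did not go near it on the bench.

I could not view the final picture, because the 16-picture limit was reached. The last checks therefore rest on detector readings and pixel values.

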